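Hold the reference cell in the light path

TASK

First lift the loose red dust cap off the emitter and set it upright in the blue round dock, letting go of it. Then take the clear, blue-topped glass cell from the rack, gripping it only by its two white frosted faces and never touching the clear windows, and hold it upright and still, centred in the light path between the emitter and the detector, at lens height and with its clear windows squarely facing the two lenses; it must not bump or rest on the station. Finish while still holding it there, and leave the amber cell and the other things on the bench where they are.

Things in the scene. Friction and masses are not known exactly. Their poses are not given: they have to be found in the camera images.
- beam (a point): Centre of the light path, half-way between the two lenses, 100 mm above the work surface. Light runs level along this point's y axis; z up. The emitter (red lens, under the red cap at the start) is 65 mm to +y, the detector (dark green lens) 65 mm to -y: fixed upright steel cylinders 34 mm in diameter, tops 125 mm above the work surface, about 95 mm of clear gap between them.
- emitter_top (a point): Centre of the emitter's flat top face, 125 mm above the work surface; 65 mm along +y and 25 mm above the beam point.
- cap_knob (a point): Centre of the knob on the loose red dust cap (about 40 g); z is up the cap's axis. The knob is an upright cylinder 18 mm in diameter, 26 mm tall, on the crown of the cap: this point is 13 mm above the crown's upper face and 57 mm above the cap's lower rim.
- cap: The same red cap: an upside-down cup 46 mm outside, 40 mm inside, 44 mm tall, crown 4 mm thick. Origin at the centre of its open lower rim. It sits loosely over the emitter with 3 mm play all round, crown on the emitter's top, skirt 40 mm down over it, so it must rise more than 40 mm to come free.
- dock_floor (a point): Centre of the floor of the dock, a fixed blue round tray on the work surface, 72 mm outside, 60 mm inside; its floor is 4 mm and its rim 12 mm above the work surface. A cap set in it stands rim down, with its knob's centre 57 mm above this floor.
- cell_center (a point): Centre of the clear reference cell, a loose upright solid glass block with a blue top, 24 by 24 mm, 64 mm tall (about 70 g). z is up its height. Its x axis runs through the two white frosted faces (24 mm apart), the only ones to grip; its y axis through the two clear pale-blue windows. A half turn about z makes no difference.
- cell: The same clear cell: origin at the centre of its underside. At the start it stands 10 mm deep in one of the rack's two pockets (1.5 mm play each side), 54 mm showing, its frosted faces towards the rack's long sides (rack +x and -x).
- cell_windows: The two clear windows of the clear cell, thin panes 17 mm wide and 54 mm tall on its +y and -y faces, not to be touched. Origin at the cell's centre, axes as the cell's.
- rack: Fixed grey rack, a plate 50 mm (x) by 125 mm (y), 20 mm tall, origin at the centre of its underside. It has two square pockets 10 mm deep, centred 30 mm to +y and -y of its middle; either may hold the clear cell.
- station: The fixed station that carries emitter and detector: dark steel base plate 80 mm (x) by 200 mm (y), 12 mm thick. Origin at the centre of the plate's underside, 100 mm below the beam point, same axes.
- amber_cell_center (a point): Centre of the amber, orange-topped cell in the rack's other pocket, same size as the clear one. Leave it.
- amp_center (a point): Centre of a loose aluminium amplifier box, 50 by 85 mm (105 mm over its brass connectors), 28 mm tall. Leave it.
- adapter_center (a point): Centre of a loose steel coaxial adapter standing upright, 26 mm in diameter, 36 mm tall. Leave it.
- wrench_grip (a point): Handle of a loose steel wrench 120 mm long lying on the bench. Leave it.

How it is judged:
On the way, in this order (a step that is already met when the one before it is completed fails the run):
1. the red cap stands in the dock, let go (horizontal distance between cap_knob and dock_floor below 0.01 m and z of cap_knob in the frame of dock_floor between 0.052 and 0.061 m and angle between cap_knob's own z axis and vertical below 0.1 rad and contact force between the fingers and cap below 0.1 N), for 0.2 s.
2. the clear cell is held centred and square in the light path (x of cell_center in the frame of beam between -0.008 and 0.008 m and y of cell_center in the frame of beam between -0.015 and 0.015 m and z of cell_center in the frame of beam between -0.01 and 0.01 m and angle between the y axis of cell_center and the y axis of beam, either way round below 0.15 rad and angle between cell_center's own z axis and vertical below 0.12 rad and contact force between the fingers and cell above 1 N and contact force between the fingers and cell_windows below 0.5 N and contact force between cell and station below 0.1 N and linear speed of cell below 0.03 m/s), for 0.3 s.
At the end, for the whole second after the job is handed in: Cap upright in the dock (within 10 mm of its centre, on the floor), let go. Clear cell held by the fingers alone, fingers off its windows: centre within 8 mm sideways, 15 mm along the light, 10 mm in height of the beam point, square within 0.15 rad, upright within 0.12 rad, still (all of step 1 and all of step 2); the arm keeps its last pose, push and grip.
It fails at once if the fingers press on the clear windows (over 0.5 N) (contact force between the fingers and cell_windows above 0.5 N).
It fails at once if the clear cell bumps the station (over 2 N) (contact force between cell and station above 2 N).
It fails at once if the amber cell, amplifier box, adapter or wrench is moved more than 20 mm (distance of any of amber_cell_center, amp_center, adapter_center, wrench_grip from where it was at the start of the episode above 0.02 m).
It also fails if it takes over 64 s, if anything falls off the work surface, if the arm or the gripper's body presses on something with over 40 N, if the wrist force passes 120 N, or if a joint passes its speed limit or range.

ROBOT

A 6-joint arm with a two-finger parallel gripper is mounted at the origin on the work surface. World frame = base frame: x ahead of the robot, y to its left, z up, the work surface at z = 0. Lengths are in m, angles in rad, forces in N, time in s.
With the tool pointing down it reaches from about 0.4 to 0.825 m from the base axis. Payload 7 kg.
Tool frame: the origin (TCP) lies midway between the tips of the shut fingers; the grasp point (between the pads) lies 19 mm behind it; z points along the fingers, x is the direction in which the jaws open and shut, and the axes are right-handed (so a half turn about z gives the same grasp; the last joint's range is limited). The gripper opens to 88 mm and grips with 3 to 60 N. Pads are 19 mm wide; open, the fingers measure 130 mm over their backs; the gripper's body (78 mm by 193 mm) begins 47 mm behind the grasp point.
Start: joints at [-0.973, 0.359, 0.012, 0, -1.224, -0.288], TCP at [0.206, -0.643, 0.227] pointing down, gripper open.
Joint ranges: [-3.07, 3.07], [-1.43, 2.12], [-1.02, 1.25], [-3.03, 1.67], [-3.05, -0], [-3.03, 3.03]. Speed limits (rad/s): [2.39, 2.39, 3.01, 3.14, 3.14, 3.14].

INTERFACE

Orientations are given as [roll, pitch, yaw] about the fixed x, y, z axes, in that order (R = Rz(yaw) Ry(pitch) Rx(roll)).
In Python, from station import arm, grab_frame, camera_params gives the robot as it stands.
- The arm moves only by the shell command python3 -m handwheel 'ROWS' [FORCE]. ROWS is JSON, a list that holds one entry, the list of rows, each a list of 5 numbers: the finger opening in m, from 0 to 0.0876, then the shift along the tool's x, y, z in m, then the turn about the tool's z in degrees. A call has 1 to 20 rows; each row is the pose to reach, as a shift and turn from the pose measured when the call began, along the tool's axes at that moment; what a row does not reach only later rows make up. A row lasts 1/12 s, in which the tool goes at most 41.7 mm and 7.16 degrees, less where a joint would pass 70% of its speed; a pose out of reach is approached as far as the arm can. A call with a gripper value outside its range is refused whole. The fingers move at their own pace and stop on an object; FORCE is the grip in N (left out, the last holds). Time passes only in rows, so rows that repeat a pose let the fingers close. It gives the time, the measured TCP pose, the force and the opening at its end, in the units of the state.
- arm.get_state(): the state, without advancing time (a new reading comes with each control period).
- grab_frame(name): name is "side" or "top" or "wrist"; returns the picture (420x560x3 uint8, blue, green, red); there is no depth.
- camera_params(name): a dict with "intrinsics" (3x3 intrinsics, pixels), "R" (3x3) and "t" (3): a world point X has camera coordinates R X + t; the wrist camera has in their place "tool_from_camera" (4x4, takes a point from camera to tool coordinates, whose origin is the TCP and whose axes are the tool frame's). Camera axes: x right, y down, z forward; pixel columns grow to the right and rows downward; lengths in m; the calibration is good to about 2 mm. The wrist camera is an equidistant fisheye: a pixel r from the principal point sees the ray r / f radians off the axis. A picture is of the moment at which its call begins: read the wrist's pose just before it. camera_params takes no time and is no camera call.
- arm.job_done(): hands the job in, once; it reports no verdict.
The state is a dict: "t": time; "q": joint angles; "qd": joint speeds; "joint_efforts": joint torques, N m; "eef_pos": TCP position; "ee_rot": TCP orientation; "force": force on the tool from outside, world axes, zero at the start; "moment": the same for the moment, N m; "width": finger opening in m.
Only numpy, scipy, OpenCV 4.12 (cv2) and the standard library are available. Lean on these libraries where they do the work, as an engineer would, in place of code of your own. Each camera call takes 0.05 s, during which the arm holds its last target.

## Working session

There is one attempt and no reset: what is moved stays moved. The work goes in short steps, Python scripts to look and compute and a shell command to move; the robot and the scene stay as the last step left them, time stands still between calls to the robot, and variables do not carry over. Pictures are saved under pics/ and viewed, and the job is handed in when it is done.

```bash
ls; mkdir -p pics
python3 - <<'E'
from station import arm, grab_frame, camera_params
import cv2, numpy as np
np.set_printoptions(precision=4,suppress=True)
s=arm.get_state(); print(s['t'],s['eef_pos'],s['ee_rot'],s['width'],s['force'])
for n in ['side','top','wrist']:
    cv2.imwrite(f'pics/{n}0.png',grab_frame(n)); p=camera_params(n)
    for k in p: print(n,k,np.array(p[k]).tolist())
E
```

```text
pics
0.0 [ 0.2056 -0.6424  0.2256] [-3.1415 -0.0016  1.8805] 0.08791722240948754 [-0.2961  0.502   0.1889]
side intrinsics [[492.0772853728651, 0.0, 274.90431843828776], [0.0, 492.0772853728651, 207.18716988897086], [0.0, 0.0, 1.0]]
side R [[-0.764078919161172, -0.645108954091228, -0.004224055494127942], [-0.4004056585582712, 0.47936137103389664, -0.7809532537578804], [0.505824785758876, -0.5950185823248086, -0.6245751938719327]]
side t [0.4389288583102452, 0.31544106801780175, 1.013133033129054]
top intrinsics [[517.1987841410516, 0.0, 279.6663345812602], [0.0, 517.1987841410516, 213.3415927851787], [0.0, 0.0, 1.0]]
top R [[-0.02093758938093741, -0.9994810643804517, 0.024478956183504964], [-0.9882444379026678, 0.016981031414445923, -0.15193609027002425], [0.15144156729694327, -0.02737236776423071, -0.9880871445260406]]
top t [-0.01578428132149505, 0.5738222673513175, 1.1081216954281092]
wrist intrinsics [[325.19226210127806, 0.0, 284.7134956317095], [0.0, 325.19226210127806, 205.57864153246797], [0.0, 0.0, 1.0]]
wrist tool_from_camera [[0.9999999372878492, 0.00029910719178979667, 0.0001896290752042955, -0.00018966667641318047], [-0.00034194847206336026, 0.9548197023518729, 0.29718549606588196, -0.08061507139689669], [-9.217125797479355e-05, -0.29718554227211275, 0.9548197447523225, -0.15872411661889482], [0.0, 0.0, 0.0, 1.0]]
```

View pics/side0.png

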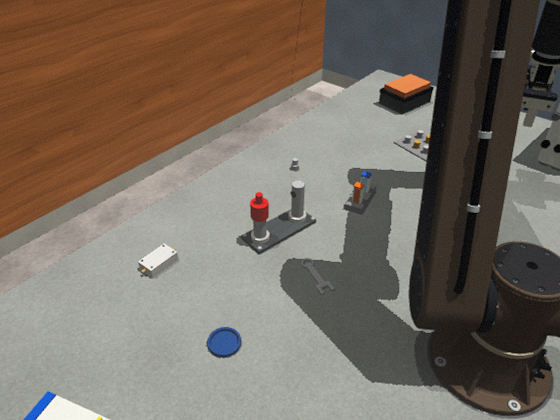

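View pics/top0.png

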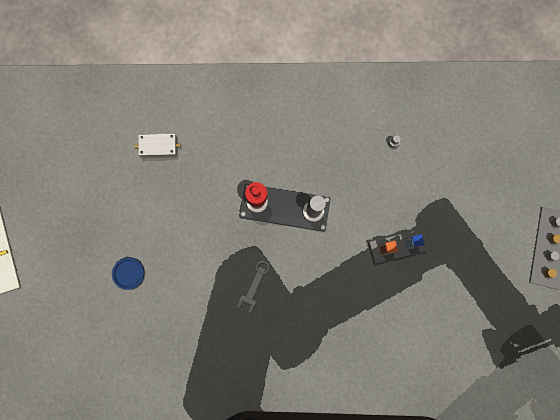

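View pics/wrist0.png

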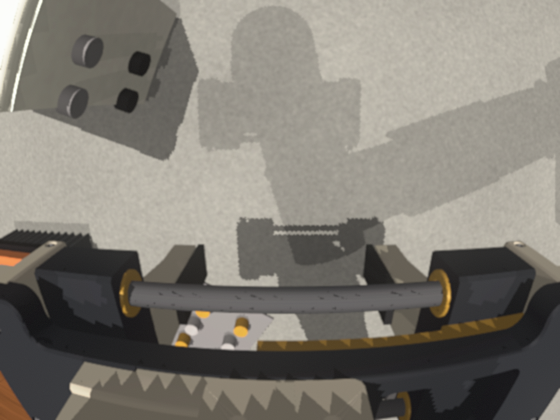

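The top view shows the red cap at about (257,190), the detector at (316,205), the dock at (128,273), the amber cell at (390,246) and the clear cell at (417,240). Next I'll zoom in and measure.

```bash
cat > h.py <<'E'
import cv2, numpy as np
from station import arm, grab_frame, camera_params
from scipy.spatial.transform import Rotation as Ro
np.set_printoptions(precision=4,suppress=True)
def plane(n,uv,z):
    p=camera_params(n);K=np.array(p['intrinsics']);R=np.array(p['R']);t=np.array(p['t'])
    d=R.T@np.linalg.inv(K)@np.array([uv[0],uv[1],1.]);c=-R.T@t
    return c+d*(z-c[2])/d[2]
def proj(n,X):
    p=camera_params(n);v=np.array(p['intrinsics'])@(np.array(p['R'])@np.array(X)+np.array(p['t']));return v[:2]/v[2]
def tri(uv1,uv2,n1='top',n2='side'):
    A=[]
    for n,uv in((n1,uv1),(n2,uv2)):
        p=camera_params(n);P=np.array(p['intrinsics'])@np.c_[np.array(p['R']),np.array(p['t'])]
        A+=[uv[0]*P[2]-P[0],uv[1]*P[2]-P[1]]
    A=np.array(A);x=np.linalg.lstsq(A[:,:3],-A[:,3],rcond=None)[0];return x
def wproj(X,s):
    p=camera_params('wrist');K=np.array(p['intrinsics']);T=np.array(p['tool_from_camera'])
    R=Ro.from_euler('xyz',s['ee_rot']).as_matrix()
    c=np.linalg.inv(T)@np.r_[R.T@(np.array(X)-s['eef_pos']),1]
    th=np.arctan2(np.hypot(c[0],c[1]),c[2]);r=K[0,0]*th;a=np.arctan2(c[1],c[0])
    return np.array([K[0,2]+r*np.cos(a),K[1,2]+r*np.sin(a)])
def wplane(uv,z,s):
    p=camera_params('wrist');K=np.array(p['intrinsics']);T=np.array(p['tool_from_camera'])
    R=Ro.from_euler('xyz',s['ee_rot']).as_matrix()
    d=np.array([uv[0]-K[0,2],uv[1]-K[1,2]]);r=np.hypot(*d);th=r/K[0,0]
    ray=np.r_[np.sin(th)*d/max(r,1e-9),np.cos(th)]
    rw=R@T[:3,:3]@ray;o=np.array(s['eef_pos'])+R@T[:3,3]
    return o+rw*(z-o[2])/rw[2]
def need(target,yaw_x,s=None):
    """shift in tool axes to bring TCP to target; turn (deg, about tool z) so jaw axis is along world angle yaw_x (mod pi)"""
    s=s or arm.get_state();R=Ro.from_euler('xyz',s['ee_rot']).as_matrix()
    sh=R.T@(np.array(target)-s['eef_pos']);cur=np.arctan2(R[1,0],R[0,0])
    d=(yaw_x-cur+np.pi/2)%np.pi-np.pi/2
    return sh,-np.degrees(d),np.degrees(cur)  # tool z down => negative
E
python3 - <<'E'
from h import *
t=cv2.imread('pics/top0.png');s=cv2.imread('pics/side0.png')
a=cv2.resize(t[165:285,220:440],None,fx=3.6,fy=3.6,interpolation=cv2.INTER_CUBIC)
cv2.imwrite('pics/topz.png',a)
b=cv2.resize(s[160:260,230:390],None,fx=5,fy=5,interpolation=cv2.INTER_CUBIC);cv2.imwrite('pics/sidez.png',b)
def blobs(im,lo,hi,name,minA=8):
    h=cv2.cvtColor(im,cv2.COLOR_BGR2HSV);m=cv2.inRange(h,lo,hi)
    n,l,st,c=cv2.connectedComponentsWithStats(m)
    for i in range(1,n):
        if st[i,4]>=minA:print(name,st[i],c[i])
for nm,im in(('top',t),('side',s)):
    blobs(im,(100,150,50),(125,255,255),nm+' blue')
    blobs(im,(0,190,110),(4,255,255),nm+' red',20)
    blobs(im,(6,200,150),(14,255,255),nm+' orange')
E
```

```text
top blue [412 234  12  13 105] [417.7333 240.181 ]
top blue [113 258  31  31 682] [128.4018 273.0425]
top red [245 183  22  21 317] [255.9401 192.8549]
side blue [362 171   9   7  40] [366.025 174.075]
side blue [208 327  33  28 616] [223.7192 341.8166]
side blue [ 24 392  32  28 298] [ 39.9698 406.0705]
side red [256 193   6   4  20] [258.45 194.35]
side red [251 198  17  11  97] [259.5155 203.701 ]
side orange [354 182   7   6  28] [357.6071 184.75  ]
```

View pics/topz.png

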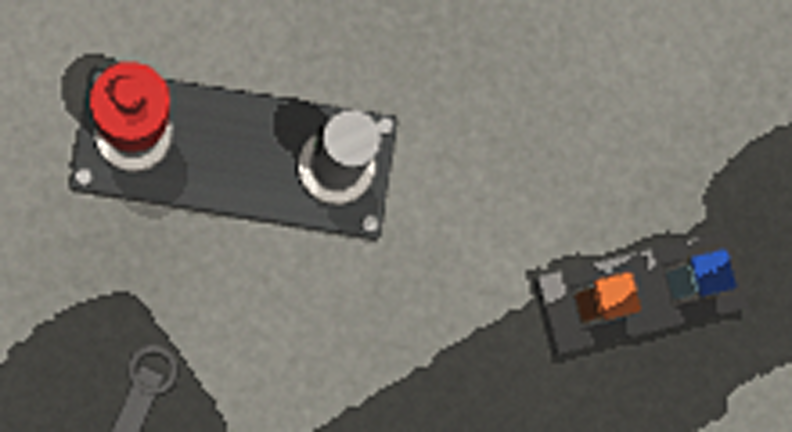

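View pics/sidez.png

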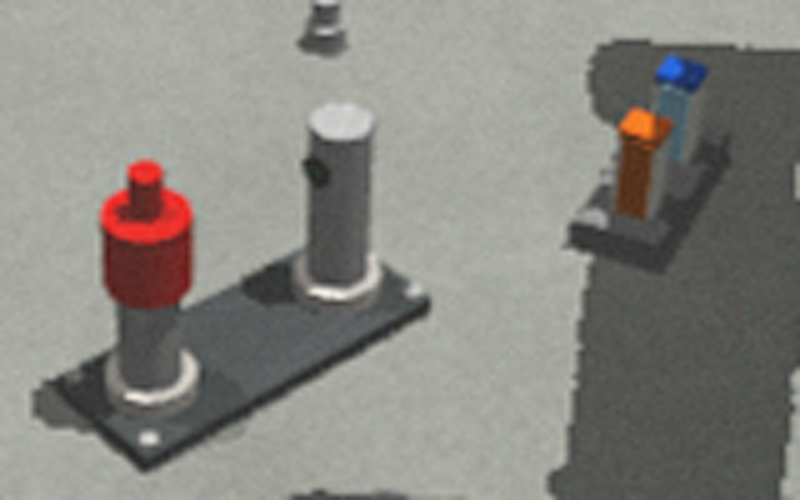

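Run:
```python
from h import *
T=lambda u,v:(220+u/3.6,165+v/3.6)
S=lambda u,v:(230+u/5,160+v/5)
det=plane('top',T(351,138),.125);crown=plane('top',T(130,100),.129)
print('det top',det,'side',plane('side',S(342,122),.125))
print('crown',crown,'knobtop side',plane('side',S(145,172),.155),'crown side',plane('side',S(147,217),.129))
d=crown-det;print('len',np.hypot(*d[:2]),'ang',np.degrees(np.arctan2(d[1],d[0])))
c=[plane('top',T(*p),.012) for p in((397,116),(378,240),(68,188))]
print('plate',c);e=c[2]-c[1];print(np.hypot(*e[:2]),np.degrees(np.arctan2(e[1],e[0])),np.linalg.norm((c[0]-c[1])[:2]))
print('plate diag centre',(c[0]+c[2])/2)
print('dock rim',plane('top',(128.4,273.0),.012),'side',plane('side',(223.9,341.3),.012))
print('cell',plane('top',T(713,272),.074),'side',plane('side',S(682,72),.074))
print('cell blue corners',[plane('top',T(*p),.074) for p in((694,257),(728,250),(737,287),(700,294))])
print('amber',plane('top',T(616,293),.074))
r=[plane('top',T(*p),.02) for p in((530,272),(557,360),(742,315))];print('rack',r)
e=r[1]-r[2];print(np.hypot(*e[:2]),np.degrees(np.arctan2(e[1],e[0])))
t=cv2.imread('pics/top0.png')
cv2.imwrite('pics/rackz.png',cv2.resize(t[222:278,355:440],None,fx=9,fy=9,interpolation=cv2.INTER_CUBIC))
```

```text
det top [ 0.5807 -0.1036  0.125 ] side [ 0.5758 -0.0975  0.125 ]
crown [0.6043 0.0235 0.129 ] knobtop side [0.5992 0.0299 0.155 ] crown side [0.5973 0.0315 0.129 ]
len 0.12931317273575077 ang 79.47391486141724
plate [array([ 0.6139, -0.1452,  0.012 ]), array([ 0.5342, -0.1302,  0.012 ]), array([0.571 , 0.0657, 0.012 ])]
0.19934854441095634 79.38161072358808 0.0810961117661754
plate diag centre [ 0.5925 -0.0397  0.012 ]
dock rim [0.4493 0.3133 0.012 ] side [0.4433 0.3221 0.012 ]
cell [ 0.5041 -0.3244  0.074 ] side [ 0.4988 -0.3165  0.074 ]
cell blue corners [array([ 0.5133, -0.3135,  0.074 ]), array([ 0.5172, -0.3344,  0.074 ]), array([ 0.4947, -0.3384,  0.074 ]), array([ 0.491 , -0.3158,  0.074 ])]
amber [ 0.4925 -0.2651  0.074 ]
rack [array([ 0.5113, -0.2245,  0.02  ]), array([ 0.4558, -0.2389,  0.02  ]), array([ 0.4817, -0.3572,  0.02  ])]
0.12107738441343412 102.34425248845965
```

View pics/rackz.png

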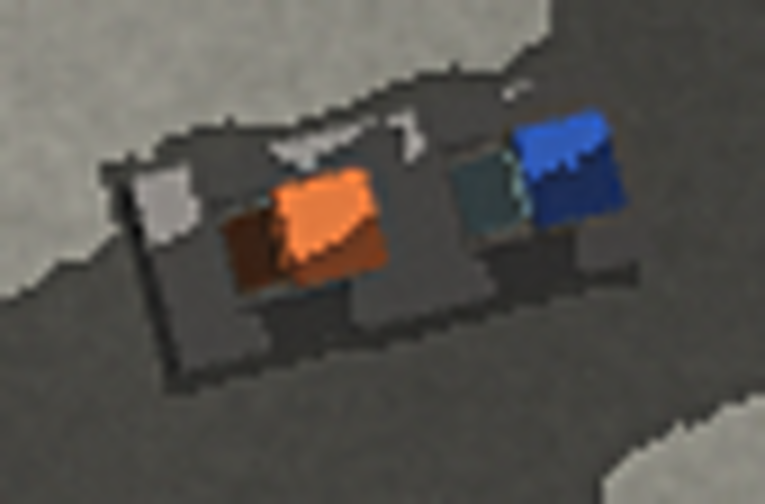

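Top and side differ by 5–8 mm in a consistent direction, so I'll use the wrist camera to decide between them once I'm over the cap.

Run:
```python
from h import *
print(need((.602,.027,.25),np.radians(169.4)))
s=arm.get_state();print(wproj(s['eef_pos'],s))
```

```text
(array([ 0.5169,  0.5816, -0.0236]), np.float64(-61.65427151108346), np.float64(107.74572848891654))
[284.9842 260.2759]
```

```bash
python3 -m handwheel '[[[0.0876,0.01,0.01,-0.024,-3],[0.0876,0.03,0.035,-0.024,-8],[0.0876,0.06,0.067,-0.024,-14],[0.0876,0.087,0.098,-0.024,-20],[0.0876,0.114,0.128,-0.024,-26],[0.0876,0.141,0.158,-0.024,-32],[0.0876,0.168,0.189,-0.024,-38],[0.0876,0.195,0.22,-0.024,-44],[0.0876,0.222,0.25,-0.024,-50],[0.0876,0.25,0.281,-0.024,-56],[0.0876,0.277,0.311,-0.024,-61.6],[0.0876,0.304,0.342,-0.024,-61.6],[0.0876,0.331,0.372,-0.024,-61.6],[0.0876,0.358,0.403,-0.024,-61.6],[0.0876,0.385,0.433,-0.024,-61.6],[0.0876,0.412,0.464,-0.024,-61.6],[0.0876,0.44,0.495,-0.024,-61.6],[0.0876,0.467,0.525,-0.024,-61.6],[0.0876,0.494,0.556,-0.024,-61.6],[0.0876,0.517,0.582,-0.024,-61.6]]]'
python3 - <<'E'
from h import *
s=arm.get_state();cv2.imwrite('pics/w1.png',grab_frame('wrist'));print(s['t'],s['eef_pos'],s['ee_rot'],s['q'],need((.602,.027,.25),np.radians(169.4)))
print(wproj((.602,.027,.155),s))
E
```

```text
t: 1.82
eef_pos: [0.6032, 0.0298, 0.2502]
ee_rot: [3.141, -0.001, 2.956]
force: [0.5, 0.2, 0.8]
width: 0.0877
1.8167 [0.6032 0.0298 0.2502] [ 3.1405 -0.0009  2.9565] [ 0.3715  0.229  -0.1147 -0.0015 -1.2273 -0.5562] (array([ 0.0028, -0.0072, -0.0006]), np.float64(0.10897431591493686), np.float64(169.50897431591494))
[285.6569 204.1111]
```

View pics/w1.png

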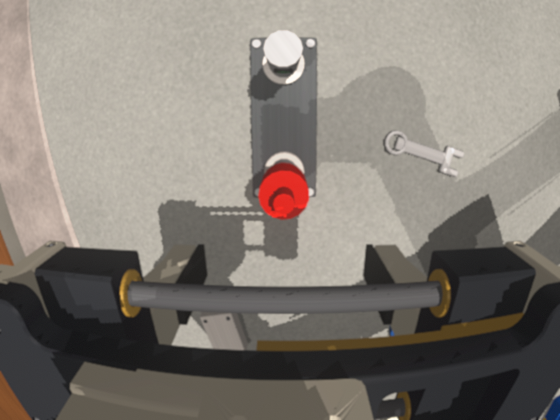

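The wrist view shows the cap at about (284,195), the detector at (283,50), and the station's long axis upright in the image. I'll measure these precisely now that the arm has settled.

Run:
```python
from h import *
s=arm.get_state();im=grab_frame('wrist');cv2.imwrite('pics/w2.png',im)
print(s['eef_pos'],s['qd'])
cv2.imwrite('pics/w2z.png',cv2.resize(im[20:230,220:350],None,fx=3.5,fy=2.85*1.22,interpolation=cv2.INTER_CUBIC)[:600])
cv2.imwrite('pics/w2k.png',cv2.resize(im[150:230,245:325],None,fx=7,fy=7,interpolation=cv2.INTER_CUBIC))
cv2.imwrite('pics/w2d.png',cv2.resize(im[20:100,240:330],None,fx=7,fy=7,interpolation=cv2.INTER_CUBIC))
```

```text
[0.606  0.0335 0.2494] [-0.0515 -0.0328 -0.0714 -0.0071  0.0077  0.0868]
```

View pics/w2k.png

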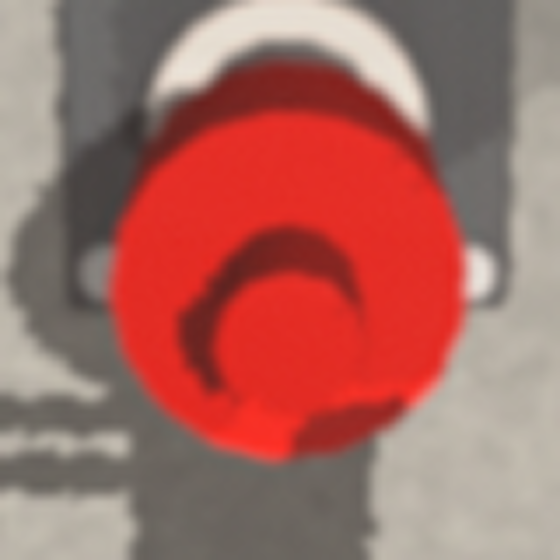

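View pics/w2d.png

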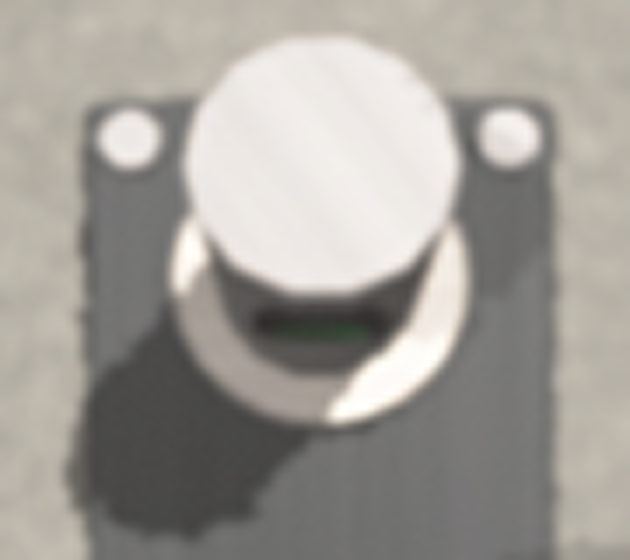

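Run:
```python
from h import *
s=arm.get_state();print(s['eef_pos'],s['qd'])
im=grab_frame('wrist');s2=arm.get_state();print(s2['eef_pos'],s2['qd'])
h=cv2.cvtColor(im,cv2.COLOR_BGR2HSV)
m=cv2.inRange(h,(0,170,180),(6,255,255))|cv2.inRange(h,(175,170,180),(180,255,255))
cv2.imwrite('pics/w3k.png',cv2.resize(im[150:230,245:325],None,fx=7,fy=7,interpolation=cv2.INTER_CUBIC))
cv2.imwrite('pics/w3d.png',cv2.resize(im[20:100,240:330],None,fx=7,fy=7,interpolation=cv2.INTER_CUBIC))
c=max(cv2.findContours(m,0,1)[0],key=cv2.contourArea);print(cv2.minEnclosingCircle(c),cv2.boundingRect(c))
```

```text
[0.6042 0.0312 0.249 ] [-0.0466 -0.0408 -0.0532 -0.0017 -0.0135  0.0464]
[0.603  0.0295 0.2492] [-0.0381 -0.033  -0.0329  0.0011 -0.0055  0.0154]
((283.81817626953125, 192.5), 25.118213653564453) (259, 169, 50, 49)
```

View pics/w3k.png

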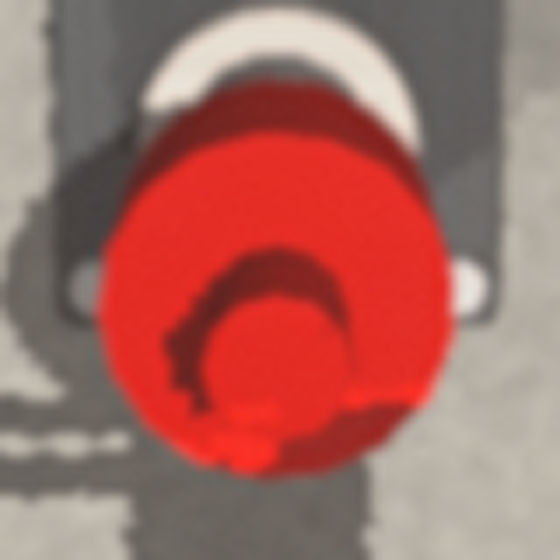

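View pics/w3d.png

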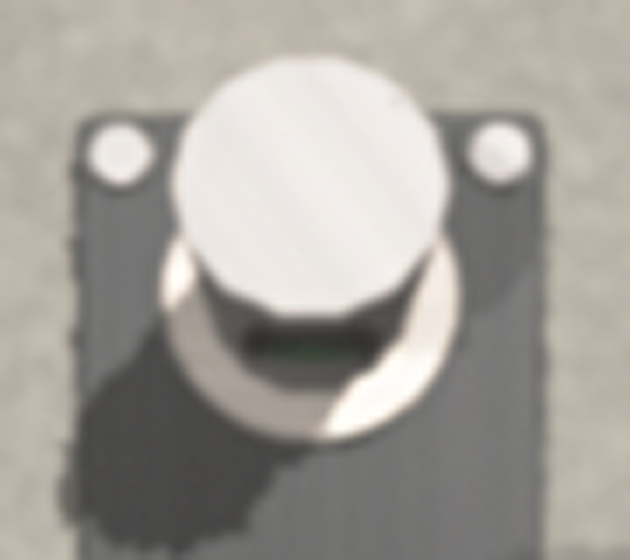

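Run:
```python
from h import *
s={'eef_pos':np.array([.6042,.0312,.2490]),'ee_rot':arm.get_state()['ee_rot']}
K=lambda u,v:(245+u/7,150+v/7);D=lambda u,v:(240+u/7,20+v/7)
k=wplane(K(277,365),.155,s);c=wplane(K(277,304),.129,s);d=wplane(D(311,186),.125,s)
print('knob',k,'crown',c,'det',d);v=c-d;print(np.hypot(*v[:2]),np.degrees(np.arctan2(v[1],v[0])))
L=[wplane(D(*p),.012,s) for p in((120,153),(500,153))];print('bolts',L,np.linalg.norm(L[0]-L[1]),np.degrees(np.arctan2(*(L[0]-L[1])[[1,0]])))
```

```text
knob [0.6033 0.0262 0.155 ] crown [0.6032 0.026  0.129 ] det [ 0.5799 -0.1009  0.125 ]
0.1290052296756501 79.57632684337432
bolts [array([ 0.6067, -0.1341,  0.012 ]), array([ 0.543 , -0.1224,  0.012 ])] 0.0647525342277589 -10.471117318967424
```

Run:
```python
from h import *
s=arm.get_state();print(s['eef_pos'],s['qd'],need((.6033,.0261,.133),np.radians(169.5)))
```

```text
[0.603  0.0295 0.2492] [-0.0381 -0.033  -0.0329  0.0011 -0.0055  0.0154] (array([-0.0012, -0.0033,  0.1162]), np.float64(0.009096038582049243), np.float64(169.50909603858204))
```

```bash
python3 -m handwheel '[[[0.0876,-0.001,-0.003,0.02,0],[0.0876,-0.001,-0.003,0.04,0],[0.0876,-0.001,-0.003,0.06,0],[0.0876,-0.001,-0.003,0.075,0],[0.0876,-0.001,-0.003,0.08,0],[0.0876,-0.001,-0.003,0.08,0],[0.0876,-0.001,-0.003,0.08,0]]]'
python3 - <<'E'
from h import *
s=arm.get_state();cv2.imwrite('pics/w4.png',grab_frame('wrist'));print(s['eef_pos'],s['qd'],need((.6033,.0261,.133),np.radians(169.5)),wproj((.6033,.0261,.155),s))
E
```

```text
t: 2.55
eef_pos: [0.6034, 0.0258, 0.1699]
ee_rot: [3.141, -0.002, 2.958]
force: [0.2, -1.2, 0.5]
width: 0.0875
[0.6034 0.0258 0.1699] [ 0.004  -0.0112  0.0186  0.0031 -0.0019 -0.0021] (array([ 0.0005, -0.0001,  0.0374]), np.float64(-0.005680115546006102), np.float64(169.49431988445397)) [285.1669 249.4995]
```

View pics/w4.png

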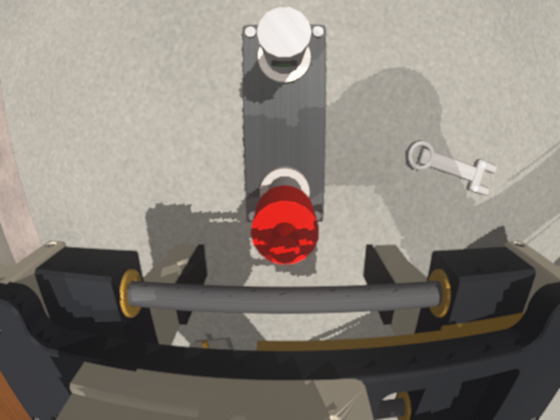

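The knob is at about (285,248), close to the predicted (285,249), and midway between the fingers. I'll descend and grip.

```bash
python3 -m handwheel '[[[0.0876,0,0,0.015,0],[0.0876,0,0,0.028,0],[0.0876,0,0,0.037,0],[0.0876,0,0,0.037,0],[0.01,0,0,0.037,0],[0.01,0,0,0.037,0],[0.01,0,0,0.037,0],[0.01,0,0,0.037,0],[0.01,0,0,0.037,0],[0.01,0,0,0.037,0],[0.01,0,0,0.037,0]]]' 25
```

```text
t: 3.52
eef_pos: [0.6038, 0.0261, 0.1336]
ee_rot: [3.141, -0.001, 2.958]
force: [0.1, -0.1, -0.2]
width: 0.0461
```

```bash
python3 -m handwheel '[[[0.01,0,0,0,0],[0.01,0,0,0,0],[0.01,0,0,0,0],[0.01,0,0,0,0],[0.01,0,0,0,0],[0.01,0,0,0,0],[0.01,0,0,0,0],[0.01,0,0,0,0]]]'
```

```text
t: 4.18
eef_pos: [0.6038, 0.0261, 0.1336]
ee_rot: [3.141, -0.001, 2.958]
force: [-0.6, 0.6, -0.3]
width: 0.0175
```

```bash
python3 -m handwheel '[[[0.01,0,0,-0.01,0],[0.01,0,0,-0.025,0],[0.01,0,0,-0.045,0],[0.01,0,0,-0.065,0],[0.01,0,0,-0.08,0],[0.01,0,0,-0.085,0],[0.01,0,0,-0.085,0]]]'
python3 - <<'E'
from h import *
cv2.imwrite('pics/s5.png',cv2.resize(grab_frame('side')[100:380,150:450],None,fx=2,fy=2));print(need((.4475,.316,.20),np.radians(169.5)))
d=plane('top',(128.4,273.0),.012);print(d)
E
```

```text
t: 4.77
eef_pos: [0.6046, 0.0262, 0.2205]
ee_rot: [3.139, 0.002, 2.958]
force: [-0.5, 0.0, -0.0]
width: 0.0173
(array([0.2067, 0.2564, 0.0194]), np.float64(-0.011971032790965709), np.float64(169.48802896720903))
[0.4493 0.3133 0.012 ]
```

View pics/s5.png

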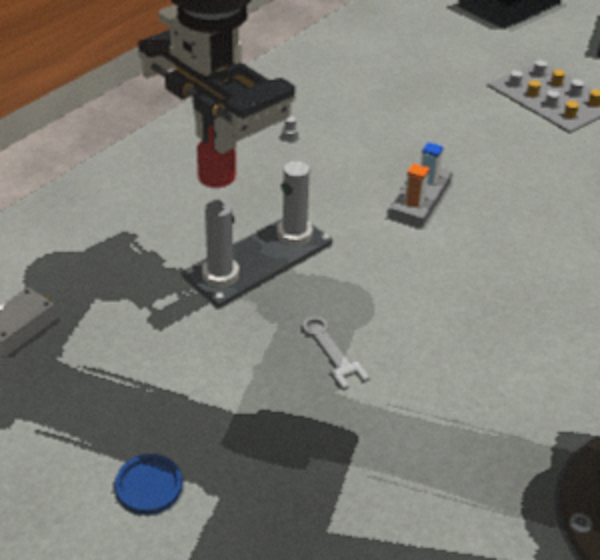

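The cap is off the emitter and held. I'll go slightly past the dock so the wrist camera can see it clear of the cap.

```bash
python3 -m handwheel '[[[0.01,0.005,0.01,0,0],[0.01,0.02,0.03,0,0],[0.01,0.04,0.055,0,0],[0.01,0.06,0.085,0,0],[0.01,0.08,0.115,0,0],[0.01,0.1,0.145,0,0],[0.01,0.12,0.175,0,0],[0.01,0.14,0.205,0,0],[0.01,0.16,0.235,0,0],[0.01,0.175,0.265,0,0],[0.01,0.19,0.29,0,0],[0.01,0.2,0.31,0,0],[0.01,0.207,0.325,0,0],[0.01,0.207,0.33,0,0],[0.01,0.207,0.33,0,0],[0.01,0.207,0.33,0,0],[0.01,0.207,0.33,0,0],[0.01,0.207,0.33,0,0]]]'
python3 - <<'E'
from h import *
s=arm.get_state();im=grab_frame('wrist');cv2.imwrite('pics/w6.png',im);print(s['eef_pos'],s['qd'])
h=cv2.cvtColor(im,cv2.COLOR_BGR2HSV);m=cv2.inRange(h,(100,130,40),(125,255,255))
for c in cv2.findContours(m,0,1)[0]:
    if cv2.contourArea(c)>100:
        e=cv2.fitEllipse(cv2.convexHull(c));print(e,cv2.boundingRect(c),wplane(e[0],.012,s))
E
```

```text
t: 6.32
eef_pos: [0.4609, 0.3873, 0.2195]
ee_rot: [3.14, 0.0, 2.957]
force: [-0.6, 0.0, -1.2]
width: 0.0172
[0.4609 0.3873 0.2195] [-0.0005 -0.0035  0.004   0.0001  0.0006 -0.0026]
((285.1205749511719, 116.1298828125), (60.57063674926758, 61.373619079589844), 72.72039031982422) (255, 86, 61, 61) [0.4477 0.3178 0.012 ]
```

View pics/w6.png

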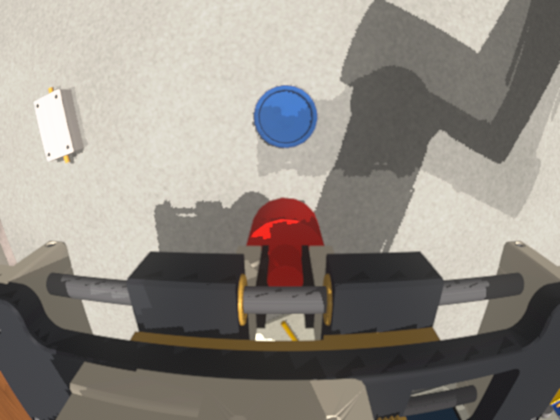

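The dock appears at (285,116), which gives (0.4477, 0.3178) and agrees with the corrected top view. Now I'll place the cap.

Run:
```python
from h import *
print(need((.4477,.3175,.085),np.radians(169.5)))
```

```text
(array([ 0.0002, -0.0714,  0.1345]), np.float64(-0.08323751774562252), np.float64(169.41676248225437))
```

```bash
python3 -m handwheel '[[[0.01,0,-0.01,0,0],[0.01,0,-0.03,0.01,0],[0.01,0,-0.05,0.03,0],[0.01,0,-0.067,0.055,0],[0.01,0,-0.071,0.08,0],[0.01,0,-0.071,0.105,0],[0.01,0,-0.071,0.125,0],[0.01,0,-0.071,0.134,0],[0.01,0,-0.071,0.134,0],[0.01,0,-0.071,0.134,0],[0.01,0,-0.071,0.134,0],[0.01,0,-0.071,0.134,0]]]'
python3 - <<'E'
from h import *
s=arm.get_state();print(s['qd'],need((.4477,.3175,.0535),np.radians(169.5)));cv2.imwrite('pics/w7.png',grab_frame('wrist'))
E
```

```text
t: 7.37
eef_pos: [0.4486, 0.3185, 0.0869]
ee_rot: [3.138, 0.001, 2.957]
force: [0.3, 0.2, -0.4]
width: 0.0174
[ 0.0024 -0.0001 -0.0031 -0.0028  0.0039 -0.0007] (array([ 0.0007, -0.0013,  0.0334]), np.float64(-0.07162669762094291), np.float64(169.42837330237904))
```

View pics/w7.png

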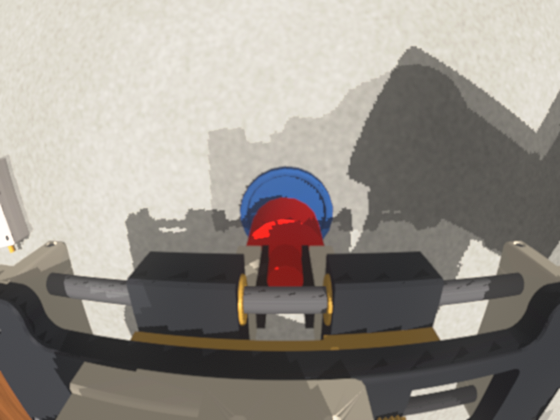

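The cap is laterally centred over the dock: the dock's left and right edges are at columns 241 and 333, and the cap's are at 247 and 323. I'll lower it, then release.

```bash
python3 -m handwheel '[[[0.01,0,-0.001,0.012,0],[0.01,0,-0.001,0.022,0],[0.01,0,-0.001,0.03,0],[0.01,0,-0.001,0.0335,0],[0.01,0,-0.001,0.0335,0],[0.01,0,-0.001,0.0335,0],[0.01,0,-0.001,0.0335,0]]]'
python3 - <<'E'
from h import *
s=arm.get_state();print(need((.4477,.3175,.0526),np.radians(169.5)))
E
```

```text
t: 8.0
eef_pos: [0.4483, 0.3176, 0.0532]
ee_rot: [3.138, 0.001, 2.957]
force: [-0.4, 0.2, -0.1]
width: 0.0173
(array([ 0.0006, -0.0002,  0.0006]), np.float64(-0.07051569806818878), np.float64(169.4294843019318))
```

```bash
python3 -m handwheel '[[[0.01,0,0,0.001,0],[0.01,0,0,0.001,0],[0.07,0,0,0.001,0],[0.07,0,0,0,0],[0.07,0,0,0,0],[0.07,0,0,0,0],[0.07,0,0,0,0],[0.07,0,0,0,0],[0.07,0,0,-0.01,0],[0.07,0,0,-0.03,0],[0.0876,0,0,-0.05,0],[0.0876,0,0,-0.08,0],[0.0876,0,0,-0.11,0],[0.0876,0,0,-0.14,0],[0.0876,0,0.02,-0.17,0],[0.0876,0,0.05,-0.18,0],[0.0876,0,0.07,-0.18,0],[0.0876,0,0.07,-0.18,0],[0.0876,0,0.07,-0.18,0]]]'
python3 - <<'E'
from h import *
s=arm.get_state();im=grab_frame('wrist');cv2.imwrite('pics/w8.png',im);print(s['eef_pos'],s['qd'])
cv2.imwrite('pics/s8.png',cv2.resize(grab_frame('side')[250:400,140:320],None,fx=4,fy=4,interpolation=cv2.INTER_CUBIC))
E
```

```text
t: 9.58
eef_pos: [0.4607, 0.3865, 0.2337]
ee_rot: [3.138, 0.001, 2.958]
force: [-0.7, 0.0, -0.5]
width: 0.0875
[0.4607 0.3865 0.2337] [-0.0102 -0.0112 -0.0336 -0.0015  0.0038  0.0035]
```

View pics/w8.png

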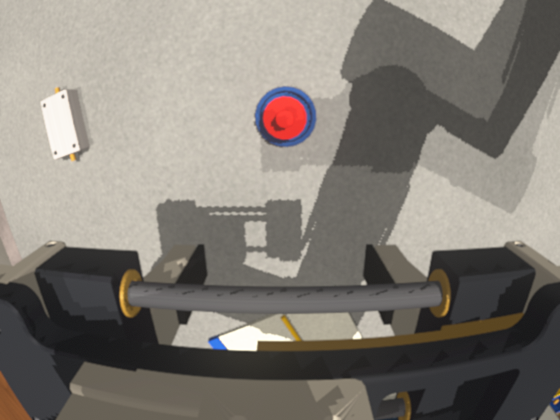

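View pics/s8.png

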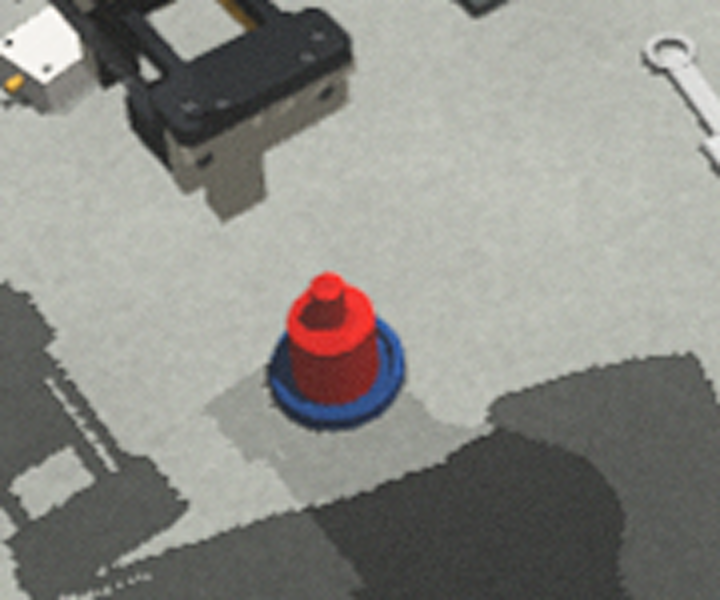

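The cap stands upright and centred in the dock: in the wrist view the red disc is at (286,118) inside the blue ring at (286,116). Next is the cell.

Run:
```python
from h import *
s=arm.get_state();print('crown',wplane((285,119),.048,s),need((.503,-.302,.22),np.radians(192.3)))
```

```text
crown [0.4481 0.3184 0.048 ] (array([-0.1678, -0.6679,  0.0117]), np.float64(-22.8661930298944), np.float64(169.43380697010562))
```

```bash
python3 -m handwheel '[[[0.0876,-0.003,-0.01,0,0],[0.0876,-0.01,-0.035,0,-2],[0.0876,-0.018,-0.07,0,-4],[0.0876,-0.028,-0.108,0,-6],[0.0876,-0.038,-0.147,0,-8],[0.0876,-0.048,-0.186,0,-10],[0.0876,-0.058,-0.225,0,-12],[0.0876,-0.068,-0.264,0,-14],[0.0876,-0.078,-0.303,0,-16],[0.0876,-0.088,-0.342,0,-18],[0.0876,-0.098,-0.381,0,-20],[0.0876,-0.108,-0.42,0,-22],[0.0876,-0.118,-0.459,0,-22.8],[0.0876,-0.128,-0.498,0,-22.8],[0.0876,-0.138,-0.537,0,-22.8],[0.0876,-0.148,-0.575,0,-22.8],[0.0876,-0.157,-0.61,0,-22.8],[0.0876,-0.163,-0.64,0,-22.8],[0.0876,-0.167,-0.66,0.01,-22.8],[0.0876,-0.168,-0.668,0.012,-22.8]]]'
python3 -m handwheel '[[[0.0876,0,0,0,0],[0.0876,0,0,0,0],[0.0876,0,0,0,0],[0.0876,0,0,0,0],[0.0876,0,0,0,0]]]'
python3 - <<'E'
from h import *
s=arm.get_state();im=grab_frame('wrist');cv2.imwrite('pics/w9.png',im);print(s['eef_pos'],s['ee_rot'],s['qd'])
cv2.imwrite('pics/w9z.png',cv2.resize(im[130:270,200:370],None,fx=4.5,fy=4.5*.95,interpolation=cv2.INTER_CUBIC))
E
```

```text
t: 11.35
eef_pos: [0.501, -0.305, 0.2183]
ee_rot: [3.138, -0.0, -2.931]
force: [-0.8, -0.1, -0.8]
width: 0.0876
t: 11.77
eef_pos: [0.5014, -0.3041, 0.219]
ee_rot: [3.139, 0.001, -2.93]
force: [0.2, 0.3, -0.8]
width: 0.0875
[ 0.5014 -0.3041  0.219 ] [ 3.1387  0.0009 -2.93  ] [-0.0009  0.003   0.0026 -0.0006  0.0013  0.002 ]
```

View pics/w9.png

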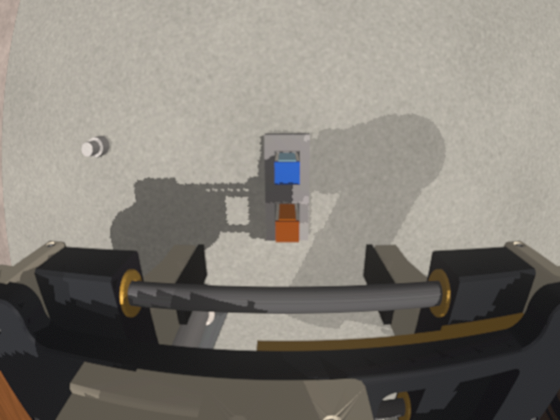

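View pics/w9z.png

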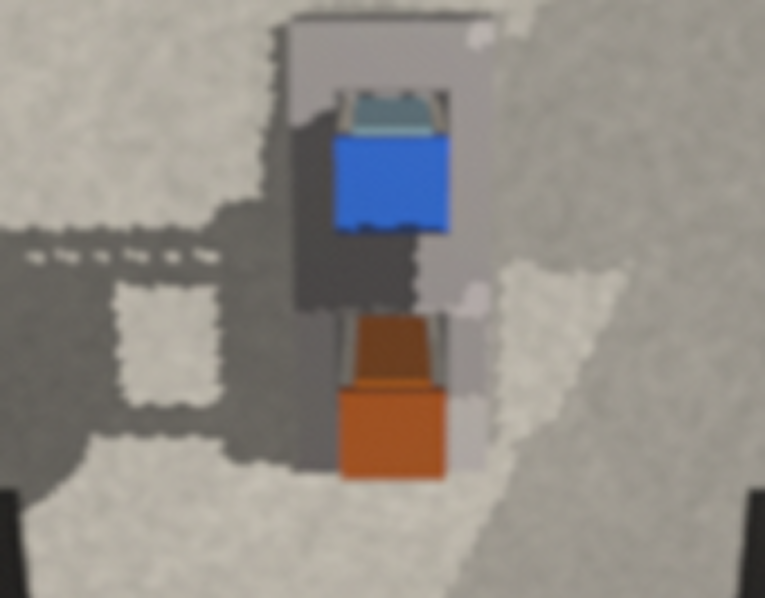

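The wrist view shows the clear cell's blue top at about (287,173), nearly square to the tool axes, and the amber cell at (287,231).

Run:
```python
from h import *
s=arm.get_state();W=lambda u,v:(200+u/4.5,130+v/(4.5*.95))
P=np.array([wplane(W(*p),.074,s) for p in((334,136),(449,136),(449,231),(334,231))])
print(P,P.mean(0),[np.linalg.norm(P[i]-P[i-1]) for i in range(4)])
for a,b in((1,0),(2,3)):
    d=P[a]-P[b];print(np.degrees(np.arctan2(d[1],d[0])))
A=wplane(W(393,434),.074,s);print('amber',A,np.linalg.norm(A-P.mean(0)),np.degrees(np.arctan2(*(A-P.mean(0))[[1,0]])))
c=P.mean(0);print(need((c[0],c[1],.11),np.radians(192.2)))
```

```text
[[ 0.5174 -0.3306  0.074 ]
 [ 0.4939 -0.3357  0.074 ]
 [ 0.4891 -0.3146  0.074 ]
 [ 0.5131 -0.3094  0.074 ]] [ 0.5034 -0.3226  0.074 ] [np.float64(0.02163991350688595), np.float64(0.02413202199808622), np.float64(0.021646373702565655), np.float64(0.0245321939152735)]
-167.81122641114575
-167.82552420638862
amber [ 0.4903 -0.2642  0.074 ] 0.05983909723521562 102.57819548991876
(array([ 0.002 , -0.0188,  0.1089]), np.float64(-0.07723478239945411), np.float64(-167.87723478239948))
```

```bash
python3 -m handwheel '[[[0.0876,0.002,-0.008,0.02,0],[0.0876,0.002,-0.016,0.045,0],[0.0876,0.002,-0.0185,0.07,0],[0.0876,0.002,-0.0185,0.095,0],[0.0876,0.002,-0.0185,0.107,0],[0.0876,0.002,-0.0185,0.109,0],[0.0876,0.002,-0.0185,0.109,0],[0.0876,0.002,-0.0185,0.109,0]]]'
python3 - <<'E'
from h import *
s=arm.get_state();im=grab_frame('wrist');cv2.imwrite('pics/w10.png',im);print(s['eef_pos'],s['qd'])
print(need((.5034,-.3226,.033),np.radians(192.2)),wproj((.5034,-.3226,.074),s))
E
```

```text
t: 12.48
eef_pos: [0.5043, -0.3223, 0.111]
ee_rot: [3.14, 0.002, -2.929]
force: [0.2, 0.2, 0.0]
width: 0.0876
[ 0.5043 -0.3223  0.111 ] [-0.0024 -0.0132  0.0088 -0.0006  0.0009  0.0001]
(array([ 0.0012, -0.0001,  0.0784]), np.float64(-0.03215357764927513), np.float64(-167.8321535776493)) [286.35   234.5647]
```

View pics/w10.png

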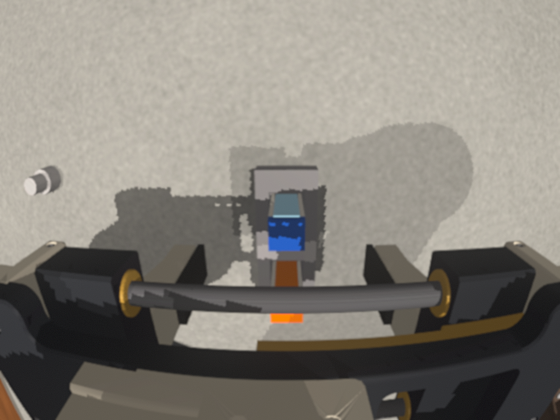

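The blue top is at (286,233), against a prediction of (286,234.6). I'll descend and close.

```bash
python3 -m handwheel '[[[0.0876,0.001,0,0.015,0],[0.0876,0.001,0,0.035,0],[0.0876,0.001,0,0.055,0],[0.0876,0.001,0,0.07,0],[0.0876,0.001,0,0.077,0],[0.0876,0.001,0,0.078,0],[0.0876,0.001,0,0.078,0],[0.0876,0.001,0,0.078,0]]]'
python3 - <<'E'
from h import *
s=arm.get_state();print(s['qd'],need((.5034,-.3226,.033),np.radians(192.2)))
E
```

```text
t: 13.2
eef_pos: [0.5045, -0.3227, 0.0347]
ee_rot: [3.141, 0.004, -2.929]
force: [0.1, 0.8, -0.5]
width: 0.0875
[ 0.0012 -0.0048 -0.0006  0.0001  0.0021 -0.0009] (array([0.0011, 0.0004, 0.0017]), np.float64(-0.012390037603504003), np.float64(-167.81239003760354))
```

```bash
python3 -m handwheel '[[[0.06,0.001,0,0.001,0],[0.05,0.001,0,0.001,0],[0.04,0.001,0,0.001,0],[0.03,0.001,0,0.001,0],[0.015,0.001,0,0.001,0],[0.015,0.001,0,0.001,0],[0.015,0.001,0,0.001,0],[0.015,0.001,0,0.001,0],[0.015,0.001,0,0.001,0],[0.015,0.001,0,0.001,0],[0.015,0.001,0,0.001,0],[0.015,0.001,0,0.001,0],[0.015,0.001,0,0.001,0],[0.015,0.001,0,0.001,0],[0.015,0.001,0,0.001,0]]]' 20
```

```text
t: 14.45
eef_pos: [0.5036, -0.323, 0.0337]
ee_rot: [3.141, 0.004, -2.929]
force: [-0.2, -0.5, 0.0]
width: 0.0241
```

The cell is gripped at a width of 24.1 mm. I'll lift it.

```bash
python3 -m handwheel '[[[0.015,0,0,-0.005,0],[0.015,0,0,-0.015,0],[0.015,0,0,-0.03,0],[0.015,0,0,-0.055,0],[0.015,0,0,-0.08,0],[0.015,0,0,-0.11,0],[0.015,0,0,-0.14,0],[0.015,0,0,-0.165,0],[0.015,0,0,-0.175,0],[0.015,0,0,-0.176,0],[0.015,0,0,-0.176,0],[0.015,0,0,-0.176,0]]]'
python3 - <<'E'
from h import *
s=arm.get_state();im=grab_frame('wrist');cv2.imwrite('pics/w11.png',im);cv2.imwrite('pics/s11.png',cv2.resize(grab_frame('side')[60:280,220:430],None,fx=2.7,fy=2.7,interpolation=cv2.INTER_CUBIC))
print(s['eef_pos'],s['width'],need((.5917,-.0372,.21),np.radians(169.5)))
E
```

```text
t: 15.45
eef_pos: [0.5021, -0.3228, 0.2086]
ee_rot: [3.14, 0.003, -2.929]
force: [-0.4, -0.3, -1.1]
width: 0.0242
[ 0.5021 -0.3228  0.2086] 0.024157605645885885 (array([-0.1479,  0.2603, -0.0011]), np.float64(22.680704356430716), np.float64(-167.81929564356926))
```

View pics/w11.png

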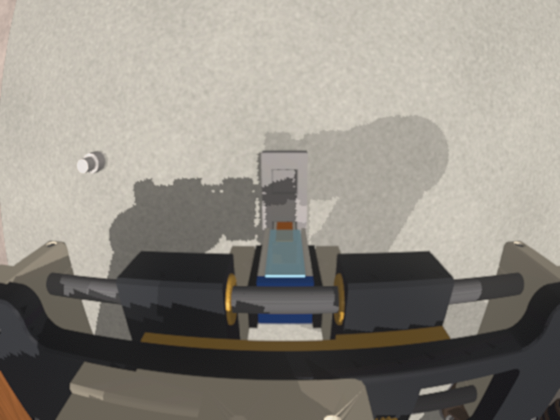

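View pics/s11.png

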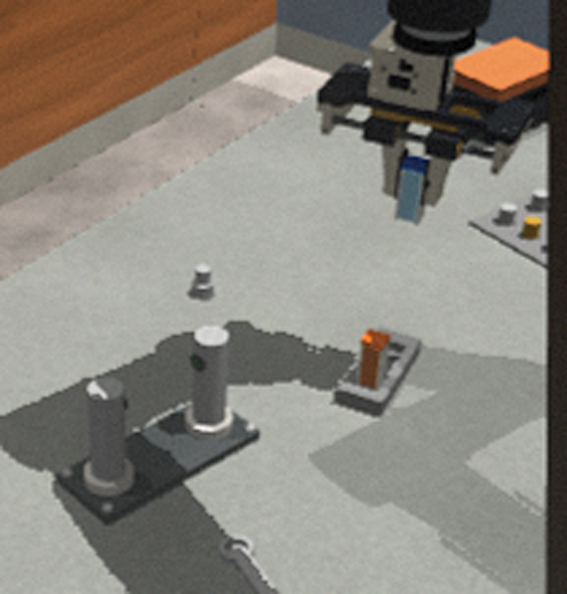

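The cell is held and clear of the rack, and the amber cell hasn't been disturbed. I'll move it above the beam.

```bash
python3 -m handwheel '[[[0.015,-0.004,0.006,0,1],[0.015,-0.012,0.02,0,3],[0.015,-0.024,0.04,0,5],[0.015,-0.038,0.065,0,7],[0.015,-0.054,0.093,0,9],[0.015,-0.07,0.122,0,11],[0.015,-0.086,0.15,0,13],[0.015,-0.102,0.178,0,15.5],[0.015,-0.116,0.203,0,18],[0.015,-0.128,0.225,0,20],[0.015,-0.138,0.242,0,22],[0.015,-0.144,0.253,0,22.7],[0.015,-0.147,0.258,0,22.7],[0.015,-0.148,0.26,0,22.7],[0.015,-0.148,0.26,0,22.7],[0.015,-0.148,0.26,0,22.7],[0.015,-0.148,0.26,0,22.7],[0.015,-0.148,0.26,0,22.7],[0.015,-0.148,0.26,0,22.7]]]'
python3 - <<'E'
from h import *
s=arm.get_state();im=grab_frame('wrist');cv2.imwrite('pics/w12.png',im)
print(s['qd'],need((.5917,-.0372,.0917),np.radians(169.5)),wproj((.5799,-.1009,.125),s))
cv2.imwrite('pics/w12d.png',cv2.resize(im[60:200,235:335],None,fx=5,fy=4.2,interpolation=cv2.INTER_CUBIC))
E
```

```text
t: 17.13
eef_pos: [0.5918, -0.0381, 0.209]
ee_rot: [3.139, 0.001, 2.957]
force: [-0.1, 0.6, -1.0]
width: 0.0242
[ 0.0031 -0.0002  0.0023  0.0007 -0.0014 -0.0016] (array([0.0004, 0.0005, 0.1174]), np.float64(-0.05661819981469147), np.float64(169.4433818001853)) [285.2643 129.8169]
```

View pics/w12.png

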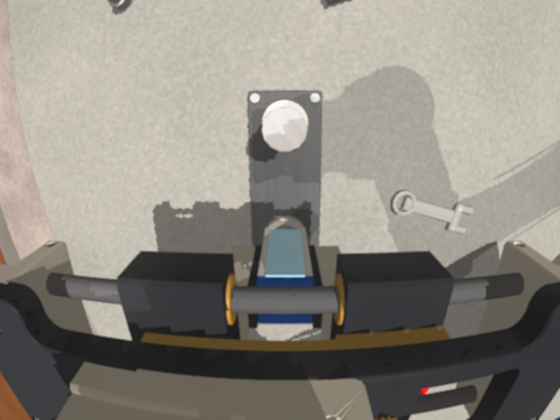

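View pics/w12d.png

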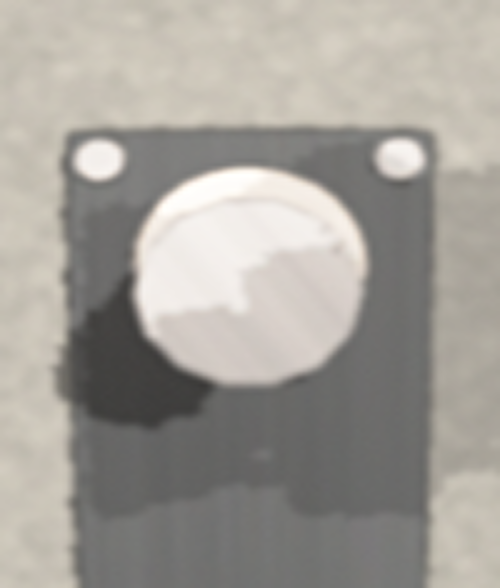

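The detector top is at (284.8,129.5), against a prediction of (285.3,129.8), so the beam estimate holds. I'll lower the cell vertically, with a pause partway.

```bash
python3 -m handwheel '[[[0.015,0,0.0005,0.008,0],[0.015,0,0.0005,0.022,0],[0.015,0,0.0005,0.04,0],[0.015,0,0.0005,0.058,0],[0.015,0,0.0005,0.075,0],[0.015,0,0.0005,0.09,0],[0.015,0,0.0005,0.102,0],[0.015,0,0.0005,0.11,0],[0.015,0,0.0005,0.116,0],[0.015,0,0.0005,0.119,0],[0.015,0,0.0005,0.119,0],[0.015,0,0.0005,0.119,0],[0.015,0,0.0005,0.119,0]]]'
python3 - <<'E'
from h import *
s=arm.get_state();cv2.imwrite('pics/w13.png',grab_frame('wrist'))
sd=grab_frame('side');tp=grab_frame('top')
cv2.imwrite('pics/s13.png',cv2.resize(sd[140:270,210:350],None,fx=5,fy=4.6,interpolation=cv2.INTER_CUBIC))
cv2.imwrite('pics/t13.png',cv2.resize(tp,None,fx=1.4,fy=1.4))
print(s['qd'],s['width'],need((.5917,-.0372,.0917),np.radians(169.5)))
print(proj('side',(.5917,-.0372,.132)),proj('side',(.5917,-.0372,.068)))
E
```

```text
t: 18.27
eef_pos: [0.5926, -0.0372, 0.0908]
ee_rot: [3.139, 0.003, 2.957]
force: [0.3, -0.7, -0.3]
width: 0.0238
[-0.0002 -0.0027 -0.0018 -0.001   0.0018 -0.0001] 0.02375842261730831 (array([ 0.0007, -0.0001, -0.001 ]), np.float64(-0.053816137260192756), np.float64(169.4461838627398))
[278.938  190.5253] [278.9161 210.0754]
```

View pics/w13.png

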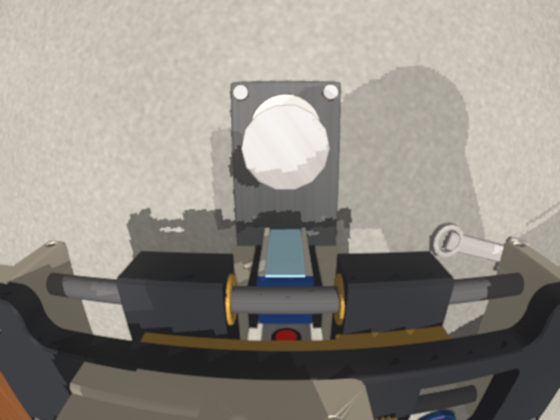

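View pics/s13.png

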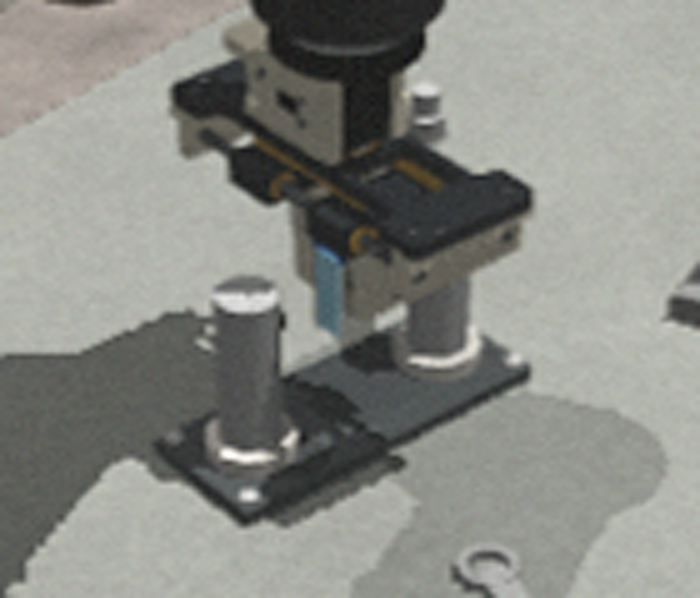

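View pics/t13.png

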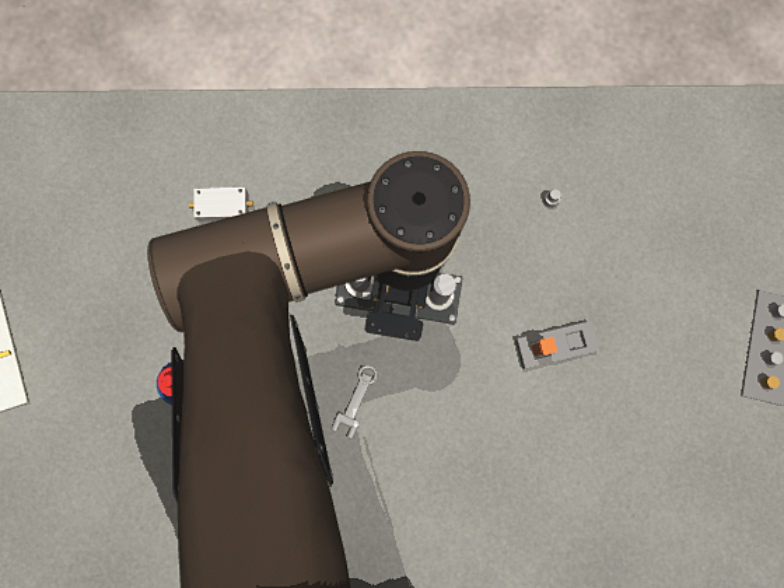

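The cell hangs between the lenses. In the wrist view the detector is at (285,145), the red emitter lens at (287,337) and the cell at column 285. I'll hold it still, check, and hand in.

```bash
python3 -m handwheel '[[[0.015,0.0007,0,-0.001,0],[0.015,0.0007,0,-0.001,0],[0.015,0.0007,0,-0.001,0],[0.015,0.0007,0,-0.001,0],[0.015,0.0007,0,-0.001,0],[0.015,0.0007,0,-0.001,0],[0.015,0.0007,0,-0.001,0],[0.015,0.0007,0,-0.001,0],[0.015,0.0007,0,-0.001,0],[0.015,0.0007,0,-0.001,0]]]'
python3 - <<'E'
from h import *
s=arm.get_state();cv2.imwrite('pics/w14.png',grab_frame('wrist'))
print(s['eef_pos'],s['ee_rot'],s['qd'],s['width'],s['force'],need((.5917,-.0372,.0917),np.radians(169.5)))
E
```

```text
t: 19.25
eef_pos: [0.5917, -0.037, 0.0916]
ee_rot: [3.139, 0.002, 2.957]
force: [0.2, 0.6, -0.4]
width: 0.024
[ 0.5917 -0.037   0.0916] [3.1386 0.0023 2.9573] [-0.0008 -0.0007  0.0017 -0.0019  0.002  -0.0016] 0.023999498401340944 [ 0.2151  0.6308 -0.3557] (array([ 0.    , -0.0001, -0.    ]), np.float64(-0.058114695022614675), np.float64(169.44188530497738))
```

View pics/w14.png

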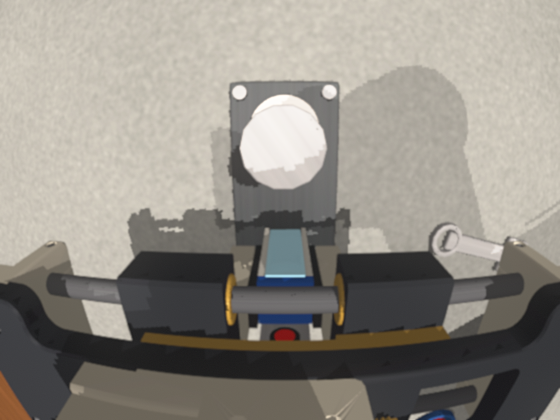

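The detector (284,145), cell (285,253) and emitter lens (286,337) are in line, and the arm is still.

```bash
python3 -c "
from station import arm
arm.job_done();print(arm.get_state()['t'])"
```

```text
the job is handed in; nothing more can be done
the job is handed in; nothing more can be done
```

I put the red cap upright in the dock and let go of it. The clear cell is held by its frosted faces in the light path, and I handed the job in at about 19 s of the 64 s allowed. The hand-in gave no verdict.

**Last checks**
- **Cap:** measured 0.7 mm from the dock centre after release, and upright in the side view.
- **Cell position:** the tool is within 0.3 mm of my target for the beam point. The cell's centre should be about 100 mm up, worked out from where I gripped it.
- **Cell angle:** the tool is within 0.1° of the light path's direction and within about 0.2° of vertical.
- **Grip:** the opening is 24.0 mm at 20 N, and the arm was still with no contact force showing.
- **Alignment:** detector, cell and emitter lens line up in the wrist picture (columns 284 to 286).
- **Other items:** the amber cell, amplifier box, adapter and wrench looked unmoved in the last top view. I checked this by eye and did not measure it.

**Disagreement between cameras:** the side camera's positions differed from the top camera's by 5–10 mm. I used the wrist camera instead: it was within about 3 mm of the top view, and its distances matched the given sizes (129 mm between lenses against 130, 59.8 mm between pockets against 60).

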